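# Gauge the mill's bearing blocks and sort them

## Task

Two newly sawn brass bearing blocks for the rolling mill lie on the bench in front of the limit gauge. One at a time, lower each lengthwise between the gauge's jaws as far as it will go, and put it away before you gauge the other: a block that passes the wide upper (go) jaws and stops on the narrower lower (no-go) jaws is to size and belongs fully down in the empty seat of the wooden rack; one that will not enter the upper jaws, or that drops past the lower ones to the bottom of the throat, goes in the reject tray with the one already there. Leave the dividers, the pliers and the wax where they lie.

Things in the scene. Friction and masses are not known exactly. Their poses are not given: they have to be found in the camera images.
- block_a: brass bearing block, a bar 56 mm long (x), 25 mm high, with a half-round groove (radius 5.5 mm) along its top. Width (y) 18 to 27 mm, different in each block: the gauge must tell. Origin at the centre of the underside, z up; about 0.2 kg. Of block_a, _b and _c two lie on the bench before the gauge, to be sorted; the third lies in the reject tray, already sorted, and stays there
- block_b: like block_a in all but its width; the same words hold
- block_c: like block_a in all but its width; the same words hold
- gauge: limit snap gauge fixed to the bench: grey horseshoe frame, mouth up, steel jaws facing each other across y, 30 mm long in x. Origin on the bench under its centre, z up. A block goes in from above with its length along the gauge's x (either way round) and stands out 13 mm at each end: hold it by its end faces, as the jaws cover its flanks. Frame 72 mm across y, foot 66 x 96 x 10 mm
- gauge_mouth (a point): middle of the gauge's mouth, 63 mm above the bench; 30 mm wide here, sloping in to the go jaws, which are 24 mm apart from 58 down to 38 mm above the bench. The underside of a block that is too wide stays up here, at about 60 mm
- gauge_nogo (a point): middle of the gauge at the square step from go to no-go jaws, 38 mm above the bench; the no-go jaws are 20 mm apart from here down to a solid throat floor at 26 mm. A block to size (1 mm play in the go jaws) rests with its underside on this step; one too narrow drops to the floor
- rack: fixed light wooden rack, 81 (x) x 132 (y) x 36 mm, origin under its centre. A block lies in it with its length along x, between two cheeks 61 mm apart that rise 26 mm above the 10 mm base, as high as the block: set it in held by its flanks. Two seats bounded by ribs 5 mm high; the one at y = -31 mm holds a block that is part of the rack, the one at y = +31 mm is empty
- rack_seat (a point): centre of the empty seat's floor, 10 mm above the bench; x along the block that belongs there, y along the rack. Room for the block: 61 mm in x, 27 mm in y between the ribs; beyond the 5 mm wide, 5 mm high ribs there is free space for fingers
- tray: fixed shallow reject tray, 164 (x) x 150 (y) mm, rim 18 mm high and 7 mm thick, floor 3 mm above the bench; origin on the bench under its centre. One reject lies roughly along x about 35 mm to the +y side of the middle; the other half is free
- dividers: spring dividers, 17 x 110 x 6 mm, lying between the blocks and the wax at the right; bystander
- pliers_flat: flat-nose pliers with red handles, 37 x 139 x 10 mm, lying at the left; bystander
- wax_puck: round beeswax puck, 45 mm across, 16 mm high, at the right; bystander
Not all that is in view belongs to the job. Leave any green look-alike of the block_b alone.

How it is judged:
By the outcome, as a careful person would: the job done as asked, in the order asked, and still so for the second after the job is handed in, with the robot touching nothing.
It also fails if it takes over 72 s, if anything falls off the work surface, if the arm or the gripper's body presses on something with over 40 N, if the wrist force passes 120 N, or if a joint passes its speed limit or range.

## Robot

A 6-joint arm with a two-finger parallel gripper is mounted at the origin on a cart in front of the work surface, level with it; the furniture and walls round the work are solid. World frame = base frame: x ahead of the robot, y to its left, z up, the work surface at z = 0. Lengths are in mm, angles in degrees, forces in N, time in s.
With the tool pointing down it reaches from about 250 to 725 mm from the base axis. Payload 9.7 kg.
Tool frame: the origin (TCP) lies at the very end of the fingers, on their centre line; the grasp point (between the pads) lies 19 mm behind it (r.hold_point_z is the distance from the TCP to the grasp point, in mm); z points along the fingers, y is the line along which they close (so a half turn about z gives the same grasp; the last joint's range is limited). The gripper opens to 85 mm and grips with 20 to 120 N. Pads are 22 mm wide; open, the fingers measure 114 mm over their backs; the gripper's body (76 mm by 85 mm) begins 54 mm behind the grasp point. The pads swing forward as they close: fully open they stand 13 mm farther back than shut.
Start: joints at [-71.333, 4.979, 10.078, 95.1, 0, 90], TCP at [176.034, -521.065, 231.284] pointing down, gripper open.
Joint ranges: [-179.16, 179.16], [-48.56, 103.87], [-65.8, 70.77], [-126.05, 130.52], [-82.76, 87.17], [-180, 180]. Speed limits (degrees/s): [127.2, 127.2, 147.25, 180, 180, 180].

## Interface

Orientations are given as a 3x3 rotation matrix whose columns are the frame's x, y, z axes.
In Python, from station import r, viewer, order gives the robot as it stands.
- The arm moves only by the tool play_rows, never from a script. Its argument "series" is a list of rows, each an object with "gripper": the gripper's target within -1 to 1 (shut at 1, half-way at 0, fully open at -1); "dp": the shift along the tool's x, y, z in mm, a list of three; "delta_rot": the turn, a rotation vector about the tool's x, y, z in rad, a list of three. A call has 1 to 20 rows; each row is the pose to reach, as a shift and turn from the pose commanded when the call began, along the tool's axes at that moment; what a row does not reach only later rows make up. A row lasts 1/8 s, in which the tool goes at most 62.5 mm and 10.7 degrees, less where a joint would pass 70% of its speed; a pose out of reach is approached as far as the arm can. A call with a gripper value outside its range is refused whole. The fingers move at their own pace and stop on an object; "squeeze" is the grip in N (left out, the last holds). Time passes only in rows, so rows that repeat a pose let the fingers close. It gives the time, the measured TCP pose, the force, the opening and the grip force at its end, in the units of the state.
- r.sense(): the state, without advancing time (a new reading comes with each control period).
- viewer.camera(name): name is "side" or "top"; returns a dict with "frame" (400x640x3 uint8, red, green, blue), "K" (3x3 intrinsics, pixels), "T" (4x4, takes a point from camera to world coordinates). Camera axes: x right, y down, z forward; pixel columns grow to the right and rows downward; lengths in mm; the calibration is good to about 2 mm. A picture is of the moment at which its call begins. There is no depth.
- order.sign_off(): hands the job in; it is judged then, once.
The state is a dict: "time_s": time; "joint_positions": joint angles; "dq": joint speeds; "tau": joint torques, N m; "tcp_pos": TCP position; "orientation": TCP orientation; "force": force on the tool from outside, world axes, zero at the start; "torque": the same for the moment, N m; "grip_width": opening from 0.0 (shut) to 1.0 (fully open); "gripper_force": force on a finger pad.
Only numpy, scipy, OpenCV 4.12 (cv2) and the standard library are available. Lean on these libraries where they do the work, as an engineer would, in place of code of your own. Each camera call takes 0.05 s, during which the arm holds its last target. There are 200 camera calls.

## Working session

There is one attempt and no reset: what is moved stays moved. The work goes in short steps, Python scripts to look and compute and a tool call to move; the robot and the scene stay as the last step left them, time stands still between calls to the robot, and variables do not carry over. Pictures are saved under pics/ and viewed, at most 10 in all, crops included, and the job is handed in when it is done.

Besides the shell and the picture viewer there is one more tool, called after ">>>" by a JSON object that holds its "fn" and its "kwargs". play_rows: Moves the arm, as the interface text tells. Its arguments: {"type":"object","properties":{"series":{"type":"array"},"squeeze":{"type":"number"}},"required":["series"]}

```bash
mkdir -p pics; ls; python3 - <<'E'
from station import r,viewer,order
import cv2,numpy as np
for n in("top","side"):
    c=viewer.camera(n);cv2.imwrite(f"pics/{n}0.png",c["frame"][:,:,::-1])
    print(n,c["K"].tolist(),np.round(c["T"],4).tolist())
s=r.sense();print(s["time_s"],s["tcp_pos"],np.round(s["orientation"],3).tolist(),s["grip_width"])
E
```

```text
pics
top [[382.01014957011535, 0.0, 318.6708457272712], [0.0, 382.01014957011535, 199.35706553638428], [0.0, 0.0, 1.0]] [[-0.0196, -0.9932, 0.1151, 426.2123], [-0.9991, 0.0238, 0.035, -52.2121], [-0.0375, -0.1143, -0.9927, 908.4864], [0.0, 0.0, 0.0, 1.0]]
side [[505.4915042876143, 0.0, 318.18288047150554], [0.0, 505.4915042876143, 190.37295998148602], [0.0, 0.0, 1.0]] [[-0.9075, -0.3606, 0.2156, 266.3244], [-0.4199, 0.7623, -0.4925, 563.4243], [0.0132, -0.5375, -0.8432, 1082.4036], [0.0, 0.0, 0.0, 1.0]]
0.1 [ 175.96089779 -520.87335079  230.65748865] [[0.947, 0.32, -0.0], [0.32, -0.947, 0.001], [0.0, -0.001, -1.0]] 0.996782469450205
```

View pics/top0.png

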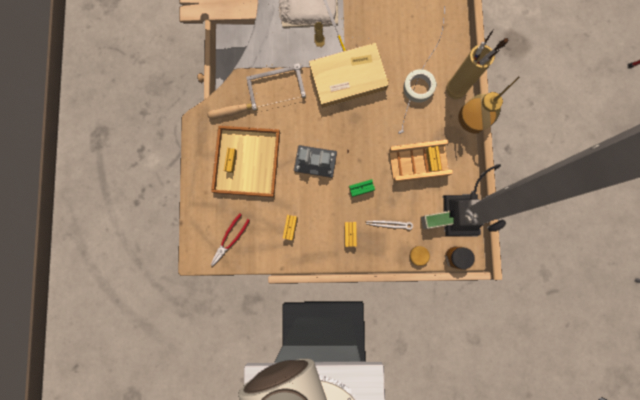

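View pics/side0.png

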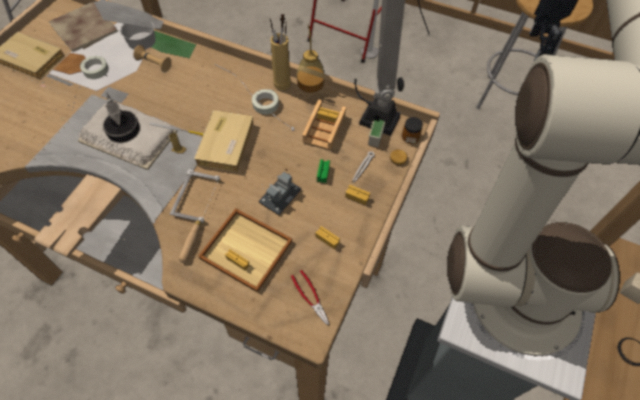

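The top view shows the blocks to sort at (290,228) and (350,234), the gauge at (316,161), the rack at (420,160) with its left seat empty, the tray at (247,161), and the green decoy at (362,188). The side view shows the same layout. I'll enlarge both for contours.

```bash
python3 - <<'E'
import cv2,numpy as np
t=cv2.imread("pics/top0.png");s=cv2.imread("pics/side0.png")
a=cv2.resize(t[135:255,275:455],None,fx=4.4,fy=4.4,interpolation=cv2.INTER_CUBIC)
b=cv2.resize(s[95:255,220:400],None,fx=3.7,fy=3.7,interpolation=cv2.INTER_CUBIC)
cv2.imwrite("pics/tc.png",a);cv2.imwrite("pics/sc.png",b)
E
```

```text
(no output)
```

View pics/tc.png

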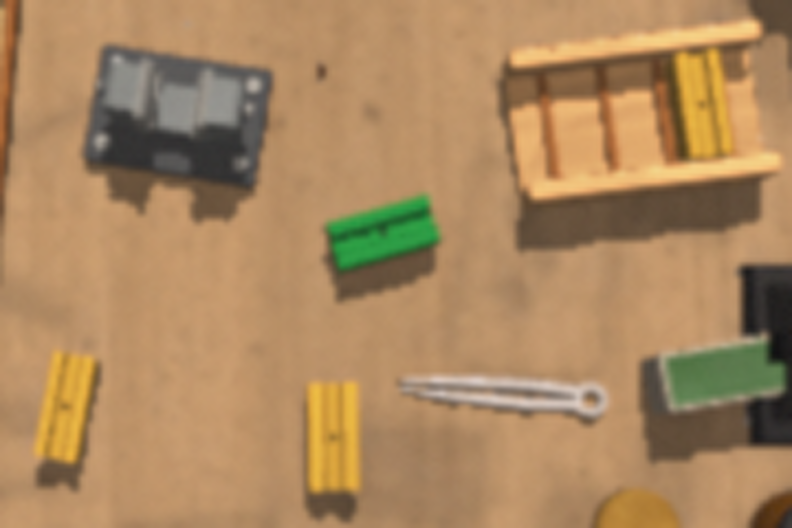

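View pics/sc.png

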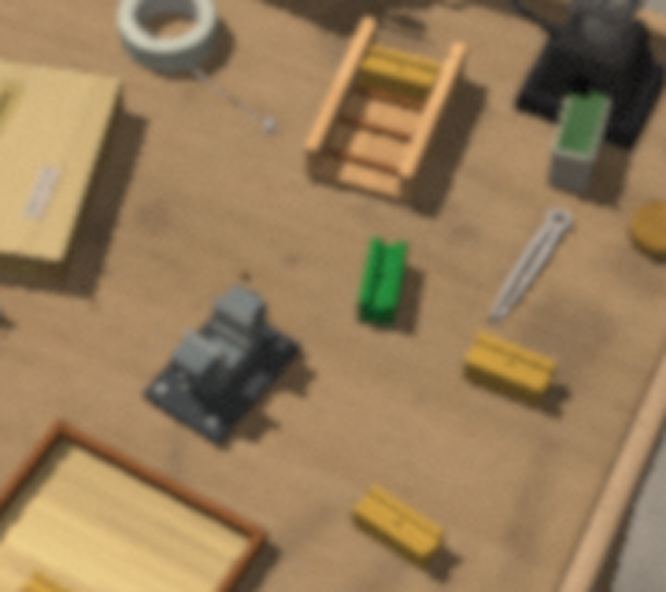

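```bash
cat > h.py <<'E'
import cv2,numpy as np
from station import r,viewer,order
def cast(c,uv,z):
    uv=np.atleast_2d(uv).astype(float);K,T=c["K"],c["T"]
    d=np.c_[(uv-[K[0,2],K[1,2]])/[K[0,0],K[1,1]],np.ones(len(uv))]@T[:3,:3].T
    return T[:3,3]+d*((z-T[2,3])/d[:,2])[:,None]
def proj(c,P):
    P=np.atleast_2d(P);q=(P-c["T"][:3,3])@c["T"][:3,:3]@c["K"].T
    return q[:,:2]/q[:,2:]
def blobs(img,lo,hi,amin=30):
    h=cv2.cvtColor(img,cv2.COLOR_RGB2HSV)
    m=cv2.inRange(h,np.array(lo),np.array(hi))
    return [c for c in cv2.findContours(m,cv2.RETR_EXTERNAL,cv2.CHAIN_APPROX_NONE)[0] if cv2.contourArea(c)>amin]
def rect(cam,cn,z):
    P=cast(cam,cn[:,0,:],z)[:,:2].astype(np.float32)
    (c,s,a)=cv2.minAreaRect(P)
    if s[0]<s[1]: s=s[::-1];a-=90
    return np.round(c,1),np.round(s,1),round((a+90)%180-90,1)
def go(x,y,z,yaw):
    """tool x axis at yaw deg, pointing down; prints dp, turn about z"""
    s=r.sense();R=s["orientation"];a=np.radians(yaw)
    D=np.array([[np.cos(a),np.sin(a),0],[np.sin(a),-np.cos(a),0],[0,0,-1.]])
    rv=cv2.Rodrigues(R.T@D)[0].ravel()
    print("dp",np.round(R.T@(np.array([x,y,z])-s["tcp_pos"]),1),"rot",np.round(rv,3))
E
python3 - <<'E'
from h import *
print(r.hold_point_z,[a for a in dir(r) if a[0]!='_'])
for n in("top","side"):
    c=viewer.camera(n);f=c["frame"]
    for cn in blobs(f,(18,170,110),(30,255,255)):
        print(n,"yel",cn[:,0].mean(0).round(),*rect(c,cn,12.5))
    for cn in blobs(f,(0,0,0),(179,255,75),300):
        print(n,"dark",cn[:,0].mean(0).round(),*rect(c,cn,5))
c=viewer.camera("top")
q=lambda L:np.array(L)/4.4+[275,135]
print("foot",cast(c,q([(105,45),(270,72),(252,187),(85,163)]),10).round(1).tolist())
print("jaw insides",cast(c,q([(150,65),(148,118),(204,70),(200,125)]),63).round(1).tolist())
print("rack z36 corners",cast(c,q([(508,55),(760,20),(778,168),(528,192)]),36).round(1).tolist())
print("ribs15",cast(c,q([(543,80),(554,175),(602,72),(614,165)]),15).round(1).tolist())
c=viewer.camera("side");q=lambda L:np.array(L)/3.7+[220,95]
print("rack side z36",cast(c,q([(370,20),(465,43),(410,172),(312,150)]),36).round(1).tolist())
print("foot side z10",cast(c,q([(148,388),(222,440),(300,345)]),10).round(1).tolist())
E
```

```text
18.700000000000003 ['MotionError', 'hold_point_z', 'sense']
top yel [419. 255.] [ 394.7 -249.6] [38.5 38.4] -77.1
top yel [350. 234.] [447.1 -92.1] [55.9 23.3] -1.6
top yel [290. 227.] [465.9  48.9] [54.8 22.7] -11.9
top yel [230. 160.] [631.2 192.7] [54.9 18. ] -8.3
top yel [434. 158.] [ 621.6 -295.6] [57.4 25.2] 4.2
top dark [327. 327.] [228.  -24.5] [185.  128.2] 89.2
top dark [460. 258.] [ 386.  -344.6] [58.2 48.2] -64.9
top dark [314. 169.] [606.9 -11.5] [85.2 30.9] 79.3
top dark [531. 189.] [ 563.7 -542.6] [514.4 133.8] -71.2
top dark [ 47. 200.] [576.7 645.8] [987.8  31.5] -0.0
side yel [238. 260.] [629.4 189.9] [54.6 15.1] -9.5
side yel [327. 237.] [465.3  47.2] [52.6 23. ] -11.7
side yel [358. 194.] [446.9 -94.3] [49.8 24.2] 3.4
side yel [327. 113.] [ 623.  -302.8] [47.8 21.3] 3.9
side dark [450. 369.] [109.5 180. ] [306.6 179.6] 25.0
side dark [262. 343.] [520.6 317.2] [404.2  78.4] -7.9
side dark [573. 260.] [ -78.6 -137.6] [182.8 143.8] 21.4
side dark [455. 262.] [171.3 -23.5] [160.   32.1] -73.1
side dark [ 27. 252.] [1082.   374.4] [217.8  42.2] -11.2
side dark [620. 22
[... 435 characters left out ...]
ide dark [461.  15.] [ 409.9 -876.9] [336.7  38.8] -1.0
side dark [391.  42.] [ 572.7 -665.6] [422.5  71.8] -77.3
foot [[663.0, 24.7, 10.0], [645.3, -65.3, 10.0], [582.0, -53.9, 10.0], [597.6, 36.5, 10.0]]
jaw insides [[637.8, -2.9, 63.0], [610.0, -1.4, 63.0], [634.4, -30.6, 63.0], [605.7, -28.0, 63.0]]
rack z36 corners [[644.5, -190.4, 36.0], [659.4, -322.8, 36.0], [580.3, -327.4, 36.0], [571.1, -197.8, 36.0]]
ribs15 [[635.4, -211.9, 15.0], [583.4, -215.5, 15.0], [638.9, -243.6, 15.0], [588.0, -247.6, 15.0]]
rack side z36 [[653.4, -318.1, 36.0], [580.2, -327.7, 36.0], [567.7, -199.6, 36.0], [638.9, -187.7, 36.0]]
foot side z10 [[659.3, 24.2, 10.0], [596.2, 38.8, 10.0], [582.2, -50.3, 10.0]]
```

```bash
python3 - <<'E'
from h import *
go(447,-93,110,90)
E
```

```text
dp [ 393.7 -318.7  121.2] rot [-0.    -0.    -1.245]
```

>>> {"fn": "play_rows", "kwargs": {"series": [{"gripper": -1,"dp": [200,-160,0],"delta_rot": [0,0,-0.6]},{"gripper": -1,"dp": [200,-160,0],"delta_rot": [0,0,-0.6]},{"gripper": -1,"dp": [200,-160,0],"delta_rot": [0,0,-0.6]},{"gripper": -1,"dp": [200,-160,0],"delta_rot": [0,0,-0.6]},{"gripper": -1,"dp": [394,-319,121],"delta_rot": [0,0,-1.245]},{"gripper": -1,"dp": [394,-319,121],"delta_rot": [0,0,-1.245]},{"gripper": -1,"dp": [394,-319,121],"delta_rot": [0,0,-1.245]},{"gripper": -1,"dp": [394,-319,121],"delta_rot": [0,0,-1.245]},{"gripper": -1,"dp": [394,-319,121],"delta_rot": [0,0,-1.245]},{"gripper": -1,"dp": [394,-319,121],"delta_rot": [0,0,-1.245]},{"gripper": -1,"dp": [394,-319,121],"delta_rot": [0,0,-1.245]},{"gripper": -1,"dp": [394,-319,121],"delta_rot": [0,0,-1.245]}], "squeeze": 30}}

```text
time_s: 1.8
tcp_pos: [447.2, -93.6, 111.0]
orientation: [[0.001, 1.0, 0.001], [1.0, -0.001, -0.0], [-0.0, 0.001, -1.0]]
force: [-0.4, -0.0, -0.2]
grip_width: 1.003
gripper_force: 0.0
```

```bash
python3 - <<'E'
from h import *
s=r.sense();print(s["time_s"],s["tcp_pos"],s["joint_positions"],s["grip_width"],s["force"])
go(447,-93,20,90)
c=viewer.camera("side");f=c["frame"].copy()
R=s["orientation"];p=proj(c,[s["tcp_pos"],s["tcp_pos"]+R@[0,50,0],s["tcp_pos"]-R@[0,50,0],s["tcp_pos"]+R@[0,50,-13],s["tcp_pos"]-R@[0,50,13]])
print(p.round(1).tolist())
u,v=p[0].astype(int);u0,v0=u-80,v-70
a=cv2.resize(f[v0:v0+130,u0:u0+160],None,fx=4,fy=4,interpolation=cv2.INTER_CUBIC)
for q in p: cv2.circle(a,tuple(((q-[u0,v0])*4).astype(int)),3,(255,0,0),-1)
cv2.imwrite("pics/g1.png",a[:,:,::-1])
E
```

```text
1.8 [447.15344942 -93.64220991 110.98262503] [-1.18231464e+01 -8.55042016e+00 -1.64061974e+01  8.20843726e+01
 -7.56507588e-03  7.82587555e+01] 1.0033431883557022 [-0.44074795 -0.02320889 -0.20777897]
dp [ 0.7 -0.2 91. ] rot [ 0.001  0.    -0.001]
[[360.5, 171.6], [340.9, 164.0], [380.5, 179.2], [341.2, 160.8], [381.1, 176.0]]
```

View pics/g1.png

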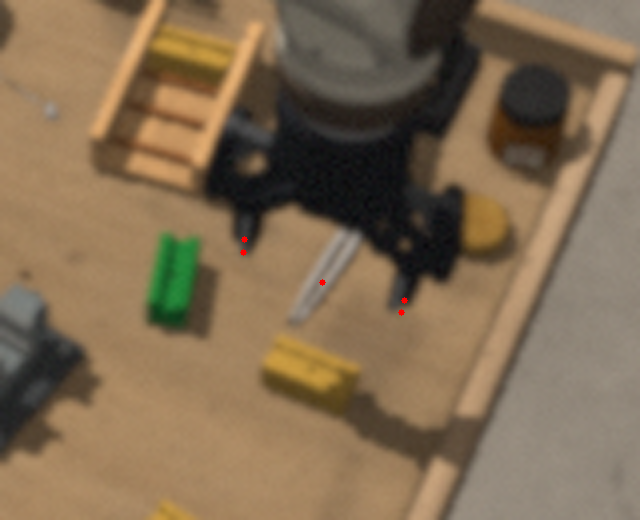

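The fingertips sit at the 13 mm-back dots, above and clear of the block's ends. So TCP = 0 leaves the tips a few mm above the bench at this opening. Descending.

>>> {"fn": "play_rows", "kwargs": {"series": [{"gripper": -0.8,"dp": [0.5,0,60]},{"gripper": -0.7,"dp": [0.5,0,90]},{"gripper": -0.6,"dp": [0.5,0,111]},{"gripper": -0.6,"dp": [0.5,0,111]},{"gripper": 0,"dp": [0.5,0,111]},{"gripper": 0.3,"dp": [0.5,0,111]},{"gripper": 0.3,"dp": [0.5,0,111]},{"gripper": 0.3,"dp": [0.5,0,111]}], "squeeze": 40}}

```text
invalid input
```

```bash
python3 - <<'E'
from h import *
s=r.sense();print(s["time_s"],s["tcp_pos"],s["grip_width"],s["gripper_force"],s["force"])
x,y,z=s["tcp_pos"]
go(x,y,110,90); go(621.8,-14.6,110,79.6)
E
```

```text
1.85 [447.14527435 -93.60621509 110.92678705] 0.9970952360590185 0.0 [ 0.43348633 -0.24281844 -0.37587815]
dp [ 0.  -0.   0.9] rot [ 0.001  0.    -0.001]
dp [ 79.3 174.5   1.1] rot [0.001 0.    0.18 ]
```

delta_rot is required.

>>> {"fn": "play_rows", "kwargs": {"series": [{"gripper": -0.8,"dp": [0.5,0,60],"delta_rot": [0,0,0]},{"gripper": -0.7,"dp": [0.5,0,90],"delta_rot": [0,0,0]},{"gripper": -0.6,"dp": [0.5,0,111],"delta_rot": [0,0,0]},{"gripper": -0.6,"dp": [0.5,0,111],"delta_rot": [0,0,0]},{"gripper": 0,"dp": [0.5,0,111],"delta_rot": [0,0,0]},{"gripper": 0.3,"dp": [0.5,0,111],"delta_rot": [0,0,0]},{"gripper": 0.3,"dp": [0.5,0,111],"delta_rot": [0,0,0]},{"gripper": 0.3,"dp": [0.5,0,111],"delta_rot": [0,0,0]}], "squeeze": 40}}

```text
time_s: 2.85
tcp_pos: [447.9, -92.6, 0.5]
orientation: [[0.0, 1.0, 0.002], [1.0, -0.0, -0.001], [-0.001, 0.002, -1.0]]
force: [-2.0, -1.9, 5.8]
grip_width: 0.644
gripper_force: 45.0
```

```bash
python3 - <<'E'
from h import *
s=r.sense();print(s["time_s"],s["tcp_pos"],s["grip_width"],s["gripper_force"],s["force"])
x,y,z=s["tcp_pos"]
go(x,y,110,90); go(621.8,-14.6,110,79.6)
E
```

```text
2.85 [447.88247916 -92.63562071   0.53603798] 0.6440896951204834 45.02964690327644 [-2.02530407 -1.92503086  5.77746415]
dp [-1.000e-01  2.000e-01 -1.095e+02] rot [ 0.002  0.001 -0.   ]
dp [  78.   174.1 -109.2] rot [0.002 0.001 0.181]
```

>>> {"fn": "play_rows", "kwargs": {"series": [{"gripper": 0.3,"dp": [0,0,-60],"delta_rot": [0,0,0]},{"gripper": 0.3,"dp": [0,0,-109],"delta_rot": [0,0,0]},{"gripper": 0.3,"dp": [39,87,-109],"delta_rot": [0,0,0.09]},{"gripper": 0.3,"dp": [78,174,-109],"delta_rot": [0,0,0.181]},{"gripper": 0.3,"dp": [78,174,-109],"delta_rot": [0,0,0.181]},{"gripper": 0.3,"dp": [78,174,-109],"delta_rot": [0,0,0.181]},{"gripper": 0.3,"dp": [78,174,-109],"delta_rot": [0,0,0.181]}]}}

```text
time_s: 3.72
tcp_pos: [620.8, -14.1, 107.5]
orientation: [[0.179, 0.984, -0.002], [0.984, -0.179, -0.0], [-0.0, -0.002, -1.0]]
force: [-0.1, -0.0, -3.5]
grip_width: 0.641
gripper_force: 45.6
```

```bash
python3 - <<'E'
from h import *
s=r.sense();print(s["time_s"],s["tcp_pos"],s["grip_width"],s["gripper_force"],s["force"])
go(621.8,-14.6,64,79.6); 
c=viewer.camera("side");f=c["frame"]
for cn in blobs(f,(18,170,80),(30,255,255),20): print("yel",cn[:,0].mean(0).round(),*rect(c,cn,s["tcp_pos"][2]+12.5))
u,v=proj(c,[621.8,-14.6,80])[0].astype(int)
a=cv2.resize(f[v-65:v+65,u-80:u+80],None,fx=4.5,fy=4.5,interpolation=cv2.INTER_CUBIC)
cv2.imwrite("pics/g2.png",a[:,:,::-1]);print(u,v)
E
```

```text
3.725 [620.77253512 -14.077755   107.48643922] 0.6408844656240816 45.591575279831886 [-0.07731516 -0.00769886 -3.45553764]
dp [-0.3  1.2 43.5] rot [-0.002  0.     0.001]
yel [237. 260.] [592.7 227.2] [48. 14.] -9.3
yel [328. 237.] [444.4  99.8] [48.  23.6] -9.2
yel [273. 168.] [631.   -8.8] [45.2 19.9] -21.3
yel [327. 115.] [ 586.7 -210.3] [44.4 29.9] 8.7
279 177
```

View pics/g2.png

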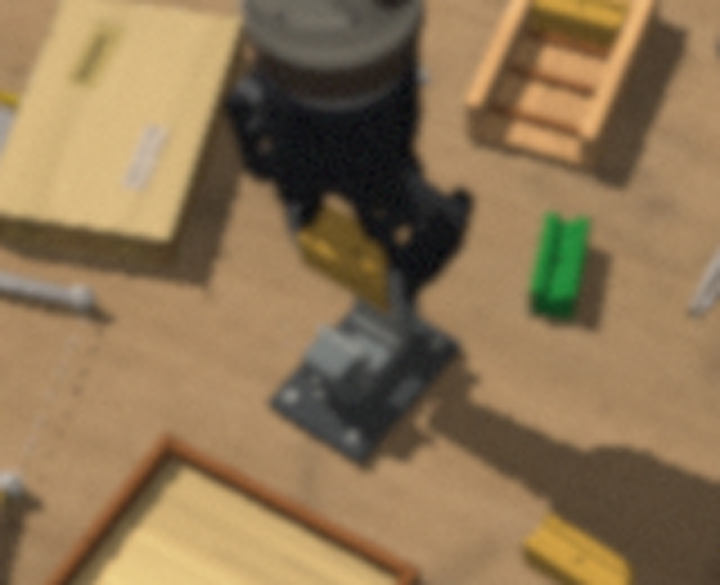

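The side view shows the block level in the fingers, hanging squarely above the gauge. Lowering toward the mouth.

>>> {"fn": "play_rows", "kwargs": {"series": [{"gripper": 0.3,"dp": [-0.3,1,25],"delta_rot": [-0.002,0,0]},{"gripper": 0.3,"dp": [-0.3,1,43],"delta_rot": [-0.002,0,0]},{"gripper": 0.3,"dp": [-0.3,1,46],"delta_rot": [-0.002,0,0]},{"gripper": 0.3,"dp": [-0.3,1,48],"delta_rot": [-0.002,0,0]},{"gripper": 0.3,"dp": [-0.3,1,49.5],"delta_rot": [-0.002,0,0]},{"gripper": 0.3,"dp": [-0.3,1,49.5],"delta_rot": [-0.002,0,0]}]}}

```text
time_s: 4.53
tcp_pos: [622.8, -14.2, 60.2]
orientation: [[0.18, 0.984, 0.004], [0.984, -0.18, 0.001], [0.001, 0.004, -1.0]]
force: [-1.6, 5.1, 3.8]
grip_width: 0.646
gripper_force: 46.5
```

>>> {"fn": "play_rows", "kwargs": {"series": [{"gripper": 0.3,"dp": [1,0,0],"delta_rot": [0,0,0]},{"gripper": 0.3,"dp": [1.5,0,1],"delta_rot": [0,0,0]},{"gripper": 0.3,"dp": [1.5,0,2],"delta_rot": [0,0,0]},{"gripper": 0.3,"dp": [1.5,0,2],"delta_rot": [0,0,0]}]}}

```text
time_s: 5.03
tcp_pos: [622.9, -14.0, 59.7]
orientation: [[0.181, 0.984, 0.005], [0.984, -0.18, -0.002], [-0.001, 0.005, -1.0]]
force: [-7.4, -1.2, 18.0]
grip_width: 0.647
gripper_force: 48.1
```

>>> {"fn": "play_rows", "kwargs": {"series": [{"gripper": 0.3,"dp": [-0.7,0,-1],"delta_rot": [0,0,0.04]},{"gripper": 0.3,"dp": [-0.7,0,0],"delta_rot": [0,0,0.04]},{"gripper": 0.3,"dp": [-0.7,0,0],"delta_rot": [0,0,-0.05]},{"gripper": 0.3,"dp": [-0.7,0,0],"delta_rot": [0,0,-0.05]},{"gripper": 0.3,"dp": [-0.7,0,0],"delta_rot": [0,0,0]},{"gripper": 0.3,"dp": [-0.7,0,0],"delta_rot": [0,0,0]}]}}

```text
time_s: 5.78
tcp_pos: [624.0, -14.2, 59.7]
orientation: [[0.181, 0.983, 0.007], [0.984, -0.181, -0.001], [0.0, 0.007, -1.0]]
force: [-0.4, 1.8, 13.6]
grip_width: 0.645
gripper_force: 47.5
```

```bash
python3 - <<'E'
from h import *
s=r.sense();print(s["tcp_pos"],s["force"],s["torque"])
go(622,-14,115,79.6)
go(590,165,115,79.6);go(590,165,25,79.6)
c=viewer.camera("top");f=c["frame"]
h=cv2.cvtColor(f,cv2.COLOR_RGB2HSV);m=((h[:,:,0]<16)&(h[:,:,1]>150)&(h[:,:,2]<190)).astype(np.uint8)
m[:, :190]=0;m[:,300:]=0;m[:110]=0;m[210:]=0
n,l,st,ce=cv2.connectedComponentsWithStats(m);k=1+st[1:,4].argmax()
cn=np.argwhere(l==k)[:,None,::-1];print("tray",st[k],*rect(c,cn,18))
for cn in blobs(f,(18,170,110),(30,255,255)): print("yel",cn[:,0].mean(0).round(),*rect(c,cn,12.5))
E
```

```text
[623.99052665 -14.23405763  59.67668595] [-0.42614817  1.83886181 13.61323333] [0.17650202 0.17950025 0.02329236]
dp [ -0.1  -1.6 -55.3] rot [ 0.007 -0.    -0.   ]
dp [170.1 -65.4 -55.8] rot [ 0.007 -0.    -0.   ]
dp [170.1 -66.1  34.2] rot [ 0.007 -0.    -0.   ]
tray [212 126  29  68 326] [631.9 199.8] [163.9  63.3] -1.5
yel [420. 255.] [ 393.5 -248.9] [39.3 38.1] -47.0
yel [230. 160.] [631.2 192.9] [54.9 17.7] -8.3
yel [434. 158.] [ 621.6 -295.7] [57.4 24.9] 4.2
```

The block stops at about 60 mm, centred between both slopes, and shifting or turning it doesn't let it in. It's too wide, so it's a reject and goes in the tray's free half.

```bash
python3 - <<'E'
from h import *
go(628,120,5,85)
c=viewer.camera("top");print(cast(c,[(218,127),(280,130),(276,198),(213,195)],18).round(0).tolist())
E
```

```text
dp [132.7 -20.7  54.5] rot [ 0.007  0.    -0.094]
[[712.0, 220.0, 18.0], [700.0, 69.0, 18.0], [535.0, 80.0, 18.0], [546.0, 230.0, 18.0]]
```

>>> {"fn": "play_rows", "kwargs": {"series": [{"gripper": 0.3,"dp": [0,0,-50],"delta_rot": [0,0,0]},{"gripper": 0.3,"dp": [60,-12,-50],"delta_rot": [0.005,0,-0.05]},{"gripper": 0.3,"dp": [118,-23,-50],"delta_rot": [0.007,0,-0.094]},{"gripper": 0.3,"dp": [127,-26,-10],"delta_rot": [0.007,0,-0.094]},{"gripper": 0.3,"dp": [127,-26,35],"delta_rot": [0.007,0,-0.094]},{"gripper": 0.3,"dp": [127,-26,50],"delta_rot": [0.007,0,-0.094]},{"gripper": 0.3,"dp": [127,-26,50],"delta_rot": [0.007,0,-0.094]}]}}

```text
time_s: 6.75
tcp_pos: [619.6, 115.2, 6.7]
orientation: [[0.087, 0.996, -0.006], [0.996, -0.087, 0.0], [-0.0, -0.006, -1.0]]
force: [-0.4, 0.7, -1.6]
grip_width: 0.647
gripper_force: 46.2
```

>>> {"fn": "play_rows", "kwargs": {"series": [{"gripper": 0.3,"dp": [0,0,1.5],"delta_rot": [0,0,0]},{"gripper": 0.3,"dp": [0,0,3],"delta_rot": [0,0,0]},{"gripper": -0.6,"dp": [0,0,3],"delta_rot": [0,0,0]},{"gripper": -0.8,"dp": [0,0,3],"delta_rot": [0,0,0]},{"gripper": -0.8,"dp": [0,0,3],"delta_rot": [0,0,0]},{"gripper": -0.8,"dp": [0,0,-25],"delta_rot": [0,0,0]},{"gripper": -0.8,"dp": [0,0,-80],"delta_rot": [0,0,0]},{"gripper": -0.8,"dp": [0,0,-105],"delta_rot": [0,0,0]},{"gripper": -0.8,"dp": [0,0,-105],"delta_rot": [0,0,0]}]}}

```text
time_s: 7.88
tcp_pos: [621.5, 115.9, 114.5]
orientation: [[0.087, 0.996, -0.0], [0.996, -0.087, 0.001], [0.001, -0.001, -1.0]]
force: [0.5, -0.5, -0.9]
grip_width: 0.9
gripper_force: 0.0
```

```bash
python3 - <<'E'
from h import *
for n in("top","side"):
    c=viewer.camera(n);f=c["frame"]
    for cn in blobs(f,(18,170,110),(30,255,255)): print(n,cn[:,0].mean(0).round(),*rect(c,cn,12.5))
s=r.sense();print(s["time_s"],s["tcp_pos"],s["grip_width"])
go(465.6,48,0.5,78.2)
E
```

```text
top [419. 256.] [ 394.6 -249. ] [39.7 37.6] 43.2
top [290. 227.] [466.1  49.1] [55.1 23.1] -12.1
top [261. 162.] [623.9 117.4] [53.8 26.5] -1.7
top [434. 158.] [ 621.6 -295.4] [57.4 25.1] 3.8
side [237. 259.] [630.9 189.6] [53.1 15. ] -9.5
side [327. 236.] [465.4  47.5] [52.  22.3] -11.7
side [255. 234.] [624.7 114.1] [47.4 25. ] -3.5
7.975 [620.06596306 115.57696417 111.21362306] 0.9014818862275553
dp [ -80.7 -147.4  111.5] rot [-0.005  0.     0.119]
```

The first block is flat in the tray at (624,116). Now fetching the left block.

>>> {"fn": "play_rows", "kwargs": {"series": [{"gripper": -0.8,"dp": [-40,-74,0],"delta_rot": [-0.005,0,0.06]},{"gripper": -0.8,"dp": [-81,-147,20],"delta_rot": [-0.005,0,0.119]},{"gripper": -0.8,"dp": [-81,-147,40],"delta_rot": [-0.005,0,0.119]},{"gripper": -0.7,"dp": [-81,-147,60],"delta_rot": [-0.005,0,0.119]},{"gripper": -0.7,"dp": [-81,-147,70],"delta_rot": [-0.005,0,0.119]},{"gripper": -0.7,"dp": [-81,-147,70],"delta_rot": [-0.005,0,0.119]}]}}

```text
time_s: 8.72
tcp_pos: [466.0, 47.8, 41.5]
orientation: [[0.204, 0.979, -0.002], [0.979, -0.204, -0.0], [-0.001, -0.002, -1.0]]
force: [-0.1, 0.6, 0.4]
grip_width: 0.847
gripper_force: 0.0
```

```bash
python3 - <<'E'
from h import *
s=r.sense();print(s["time_s"],s["tcp_pos"],s["grip_width"])
go(465.7,48.2,0.5,78.1)
E
```

```text
8.725 [466.02178243  47.78056477  41.51180433] 0.8473888420880858
dp [ 0.4 -0.3 41. ] rot [-0.002  0.001  0.002]
```

>>> {"fn": "play_rows", "kwargs": {"series": [{"gripper": -0.7,"dp": [0.4,0,25],"delta_rot": [0,0,0]},{"gripper": -0.7,"dp": [0.4,0,41],"delta_rot": [0,0,0]},{"gripper": -0.6,"dp": [0.4,0,41],"delta_rot": [0,0,0]},{"gripper": 0,"dp": [0.4,0,41],"delta_rot": [0,0,0]},{"gripper": 0.3,"dp": [0.4,0,41],"delta_rot": [0,0,0]},{"gripper": 0.3,"dp": [0.4,0,41],"delta_rot": [0,0,0]},{"gripper": 0.3,"dp": [0.4,0,41],"delta_rot": [0,0,0]}]}}

```text
time_s: 9.6
tcp_pos: [467.0, 48.2, 2.3]
orientation: [[0.205, 0.979, 0.001], [0.979, -0.205, 0.0], [0.0, 0.001, -1.0]]
force: [0.5, 0.1, 6.2]
grip_width: 0.646
gripper_force: 44.5
```

```bash
python3 - <<'E'
from h import *
s=r.sense();print(s["time_s"],s["tcp_pos"],s["grip_width"],s["gripper_force"],s["force"])
go(622.5,-14,67,79.6)
E
```

```text
9.6 [467.02507963  48.16225599   2.25040105] 0.6462793033660612 44.53539088368416 [0.48233083 0.10804176 6.22739983]
dp [-29.  165.  -64.5] rot [ 0.001 -0.    -0.025]
```

>>> {"fn": "play_rows", "kwargs": {"series": [{"gripper": 0.3,"dp": [0,0,-60],"delta_rot": [0,0,0]},{"gripper": 0.3,"dp": [-5,20,-108],"delta_rot": [0,0,0]},{"gripper": 0.3,"dp": [-15,80,-108],"delta_rot": [0,0,-0.012]},{"gripper": 0.3,"dp": [-29,140,-108],"delta_rot": [0,0,-0.025]},{"gripper": 0.3,"dp": [-29,165,-108],"delta_rot": [0,0,-0.025]},{"gripper": 0.3,"dp": [-29,165,-90],"delta_rot": [0,0,-0.025]},{"gripper": 0.3,"dp": [-29,165,-72],"delta_rot": [0,0,-0.025]},{"gripper": 0.3,"dp": [-29,165,-69],"delta_rot": [0,0,-0.025]},{"gripper": 0.3,"dp": [-29,165,-69],"delta_rot": [0,0,-0.025]}]}}

```text
time_s: 10.72
tcp_pos: [621.3, -13.7, 70.5]
orientation: [[0.18, 0.984, -0.0], [0.984, -0.18, -0.0], [-0.0, -0.0, -1.0]]
force: [-0.2, -0.1, -1.6]
grip_width: 0.642
gripper_force: 44.2
```

```bash
python3 - <<'E'
from h import *
s=r.sense();print(s["time_s"],s["tcp_pos"],s["grip_width"],s["gripper_force"],s["force"])
go(622.5,-14,60,79.6)
E
```

```text
10.725 [621.31928267 -13.69635923  70.51232153] 0.64165710036165 44.189921244978905 [-0.17160425 -0.07664942 -1.57099507]
dp [-0.1  1.2 10.5] rot [-0.     0.     0.001]
```

>>> {"fn": "play_rows", "kwargs": {"series": [{"gripper": 0.3,"dp": [0,0.8,5],"delta_rot": [0,0,0]},{"gripper": 0.3,"dp": [0,0.8,8],"delta_rot": [0,0,0]},{"gripper": 0.3,"dp": [0,0.8,10],"delta_rot": [0,0,0]},{"gripper": 0.3,"dp": [0,0.8,12],"delta_rot": [0,0,0]},{"gripper": 0.3,"dp": [0,0.8,13],"delta_rot": [0,0,0]},{"gripper": 0.3,"dp": [0,0.8,13],"delta_rot": [0,0,0]}]}}

```text
time_s: 11.48
tcp_pos: [622.9, -14.0, 57.4]
orientation: [[0.18, 0.984, -0.0], [0.984, -0.18, 0.0], [0.0, -0.0, -1.0]]
force: [0.5, 2.1, -3.1]
grip_width: 0.645
gripper_force: 44.3
```

>>> {"fn": "play_rows", "kwargs": {"series": [{"gripper": 0.3,"dp": [0.5,0,3],"delta_rot": [0,0,0]},{"gripper": 0.3,"dp": [0.5,0,6],"delta_rot": [0,0,0]},{"gripper": 0.3,"dp": [0.5,0,9],"delta_rot": [0,0,0]},{"gripper": 0.3,"dp": [0.5,0,12],"delta_rot": [0,0,0]},{"gripper": 0.3,"dp": [0.5,0,14],"delta_rot": [0,0,0]},{"gripper": 0.3,"dp": [0.5,0,14],"delta_rot": [0,0,0]}]}}

```text
time_s: 12.22
tcp_pos: [622.8, -13.7, 43.3]
orientation: [[0.18, 0.984, -0.0], [0.984, -0.18, -0.0], [-0.0, -0.0, -1.0]]
force: [1.0, 0.1, -1.2]
grip_width: 0.647
gripper_force: 44.3
```

>>> {"fn": "play_rows", "kwargs": {"series": [{"gripper": 0.3,"dp": [0,0,2],"delta_rot": [0,0,0]},{"gripper": 0.3,"dp": [0,0,4],"delta_rot": [0,0,0]},{"gripper": 0.3,"dp": [0,0,6],"delta_rot": [0,0,0]},{"gripper": 0.3,"dp": [0,0,6],"delta_rot": [0,0,0]}]}}

```text
time_s: 12.72
tcp_pos: [623.1, -13.7, 40.2]
orientation: [[0.18, 0.984, 0.002], [0.984, -0.18, -0.0], [0.0, 0.002, -1.0]]
force: [-8.1, 0.8, 16.8]
grip_width: 0.643
gripper_force: 46.4
```

It stops at 38 mm. I'll check the side play to rule out a narrow block caught on one step.

>>> {"fn": "play_rows", "kwargs": {"series": [{"gripper": 0.3,"dp": [0,0,-5],"delta_rot": [0,0,0]},{"gripper": 0.3,"dp": [1.5,0,-5],"delta_rot": [0,0,0]},{"gripper": 0.3,"dp": [1.5,0,-5],"delta_rot": [0,0,0]}]}}

```text
time_s: 13.1
tcp_pos: [623.4, -13.1, 42.6]
orientation: [[0.181, 0.984, 0.0], [0.984, -0.181, -0.002], [-0.002, 0.001, -1.0]]
force: [-0.5, -4.8, 1.5]
grip_width: 0.647
gripper_force: 44.6
```

>>> {"fn": "play_rows", "kwargs": {"series": [{"gripper": 0.3,"dp": [-2,0,0],"delta_rot": [0,0,0]},{"gripper": 0.3,"dp": [-3,0,0],"delta_rot": [0,0,0]},{"gripper": 0.3,"dp": [-3,0,0],"delta_rot": [0,0,0]}]}}

```text
time_s: 13.48
tcp_pos: [622.9, -14.0, 42.2]
orientation: [[0.179, 0.984, 0.0], [0.984, -0.179, 0.002], [0.002, -0.0, -1.0]]
force: [1.8, 5.7, -0.9]
grip_width: 0.645
gripper_force: 44.3
```

>>> {"fn": "play_rows", "kwargs": {"series": [{"gripper": 0.3,"dp": [1.5,0,0],"delta_rot": [0,0,0]},{"gripper": 0.3,"dp": [1.5,0,2],"delta_rot": [0,0,0]},{"gripper": 0.3,"dp": [1.5,0,5],"delta_rot": [0,0,0]},{"gripper": 0.3,"dp": [1.5,0,5],"delta_rot": [0,0,0]}]}}

```text
time_s: 13.98
tcp_pos: [622.9, -13.7, 40.1]
orientation: [[0.18, 0.984, 0.002], [0.984, -0.18, -0.0], [0.0, 0.002, -1.0]]
force: [-8.4, 2.1, 17.3]
grip_width: 0.647
gripper_force: 46.5
```

Play is about 1 mm, so it is to size and goes in the rack. First I set it on the bench to regrip it by its flanks.

```bash
python3 - <<'E'
from h import *
go(490,10,110,80);go(490,10,5,80)
E
```

```text
dp [  -0.6 -134.9  -70.2] rot [ 0.002 -0.    -0.007]
dp [  -0.6 -135.1   34.8] rot [ 0.002 -0.    -0.007]
```

>>> {"fn": "play_rows", "kwargs": {"series": [{"gripper": 0.3,"dp": [0,0,-25],"delta_rot": [0,0,0]},{"gripper": 0.3,"dp": [0,0,-70],"delta_rot": [0,0,0]},{"gripper": 0.3,"dp": [0,-60,-70],"delta_rot": [0.002,0,0]},{"gripper": 0.3,"dp": [0,-120,-60],"delta_rot": [0.002,0,0]},{"gripper": 0.3,"dp": [0,-135,-10],"delta_rot": [0.002,0,0]},{"gripper": 0.3,"dp": [0,-135,28],"delta_rot": [0.002,0,0]},{"gripper": 0.3,"dp": [0,-135,33],"delta_rot": [0.002,0,0]},{"gripper": 0.3,"dp": [0,-135,33],"delta_rot": [0.002,0,0]}]}}

```text
time_s: 14.98
tcp_pos: [490.5, 10.5, 5.2]
orientation: [[0.18, 0.984, -0.002], [0.984, -0.18, 0.0], [-0.0, -0.002, -1.0]]
force: [0.0, 0.0, -2.0]
grip_width: 0.647
gripper_force: 44.3
```

>>> {"fn": "play_rows", "kwargs": {"series": [{"gripper": 0.3,"dp": [0,0,2],"delta_rot": [0,0,0]},{"gripper": 0.3,"dp": [0,0,3],"delta_rot": [0,0,0]},{"gripper": -0.6,"dp": [0,0,3],"delta_rot": [0,0,0]},{"gripper": -0.8,"dp": [0,0,3],"delta_rot": [0,0,0]},{"gripper": -0.8,"dp": [0,0,3],"delta_rot": [0,0,0]},{"gripper": -0.8,"dp": [0,0,-30],"delta_rot": [0,0,0]},{"gripper": -0.8,"dp": [0,0,-70],"delta_rot": [0,0,0]},{"gripper": -0.6,"dp": [0,0,-80],"delta_rot": [0,0,-0.8]},{"gripper": -0.4,"dp": [0,0,-80],"delta_rot": [0,0,-0.8]},{"gripper": -0.2,"dp": [0,0,-80],"delta_rot": [0,0,-0.8]},{"gripper": -0.2,"dp": [0,0,-80],"delta_rot": [0,0,-1.57]},{"gripper": -0.2,"dp": [0,0,-80],"delta_rot": [0,0,-1.57]},{"gripper": -0.2,"dp": [0,0,-80],"delta_rot": [0,0,-1.57]},{"gripper": -0.2,"dp": [0,0,-80],"delta_rot": [0,0,-1.57]},{"gripper": -0.2,"dp": [0,0,-80],"delta_rot": [0,0,-1.57]},{"gripper": -0.2,"dp": [0,0,-80],"delta_rot": [0,0,-1.57]},{"gripper": -0.2,"dp": [0,0,-80],"delta_rot": [0,0,-1.57]}]}}

```text
time_s: 17.1
tcp_pos: [490.3, 10.6, 84.5]
orientation: [[-0.983, 0.181, -0.002], [0.181, 0.983, 0.0], [0.002, -0.0, -1.0]]
force: [-0.2, 0.3, -0.1]
grip_width: 0.6
gripper_force: 0.0
```

```bash
python3 - <<'E'
from h import *
s=r.sense();print(s["time_s"],s["tcp_pos"],s["grip_width"],s["joint_positions"].round(1))
for n in("top","side"):
    c=viewer.camera(n);f=c["frame"]
    for cn in blobs(f,(18,170,110),(30,255,255)): print(n,cn[:,0].mean(0).round(),*rect(c,cn,12.5))
go(490.5,10.5,7,169.6)
E
```

```text
17.1 [490.26078724  10.596314    84.52033569] 0.5995389638022792 [  1.2  -3.4 -14.6  78.9   0.   11.7]
top [419. 255.] [ 394.6 -249. ] [39.7 37.6] 43.1
top [434. 158.] [ 621.7 -295.5] [57.4 24.8] 3.8
side [237. 259.] [629.9 189.5] [51.9 15.6] -9.3
side [256. 235.] [621.9 114.8] [54.2 24.8] -5.2
side [325. 221.] [488.    9.8] [48.  22.3] -10.4
dp [-0.4 -0.  77.5] rot [-0.    -0.002 -0.002]
```

>>> {"fn": "play_rows", "kwargs": {"series": [{"gripper": -0.2,"dp": [0,0,50],"delta_rot": [0,0,0]},{"gripper": -0.2,"dp": [0,0,77],"delta_rot": [0,0,0]},{"gripper": -0.2,"dp": [0,0,77],"delta_rot": [0,0,0]},{"gripper": 0.4,"dp": [0,0,77],"delta_rot": [0,0,0]},{"gripper": 0.8,"dp": [0,0,77],"delta_rot": [0,0,0]},{"gripper": 0.8,"dp": [0,0,77],"delta_rot": [0,0,0]},{"gripper": 0.8,"dp": [0,0,77],"delta_rot": [0,0,0]},{"gripper": 0.8,"dp": [0,0,77],"delta_rot": [0,0,0]}]}}

```text
time_s: 18.2
tcp_pos: [491.3, 10.6, 9.3]
orientation: [[-0.983, 0.181, 0.001], [0.181, 0.983, 0.0], [-0.001, 0.0, -1.0]]
force: [-0.3, 0.6, 6.6]
grip_width: 0.256
gripper_force: 40.7
```

```bash
python3 - <<'E'
from h import *
s=r.sense();print(s["time_s"],s["tcp_pos"],s["grip_width"],s["gripper_force"],s["force"])
go(610,-229,85,185.2)
E
```

```text
18.2 [491.29346987  10.64637501   9.28663753] 0.2558085437552705 40.70547670125961 [-0.31834007  0.57774974  6.56160009]
dp [-160.2 -214.2  -75.7] rot [ 0.     0.001 -0.273]
```

>>> {"fn": "play_rows", "kwargs": {"series": [{"gripper": 0.8,"dp": [0,0,-50],"delta_rot": [0,0,0]},{"gripper": 0.8,"dp": [-20,-30,-76],"delta_rot": [0,0,0]},{"gripper": 0.8,"dp": [-55,-75,-76],"delta_rot": [0,0,-0.1]},{"gripper": 0.8,"dp": [-90,-120,-76],"delta_rot": [0,0,-0.2]},{"gripper": 0.8,"dp": [-125,-167,-76],"delta_rot": [0,0,-0.273]},{"gripper": 0.8,"dp": [-160,-214,-76],"delta_rot": [0,0,-0.273]},{"gripper": 0.8,"dp": [-160,-214,-76],"delta_rot": [0,0,-0.273]},{"gripper": 0.8,"dp": [-160,-214,-76],"delta_rot": [0,0,-0.273]},{"gripper": 0.8,"dp": [-160,-214,-60],"delta_rot": [0,0,-0.273]},{"gripper": 0.8,"dp": [-160,-214,-55],"delta_rot": [0,0,-0.273]},{"gripper": 0.8,"dp": [-160,-214,-55],"delta_rot": [0,0,-0.273]}]}}

```text
time_s: 19.58
tcp_pos: [608.4, -228.0, 61.6]
orientation: [[-0.996, -0.092, -0.003], [-0.092, 0.996, 0.001], [0.003, 0.001, -1.0]]
force: [-0.2, -0.6, -1.2]
grip_width: 0.256
gripper_force: 40.0
```

```bash
python3 - <<'E'
from h import *
s=r.sense();print(s["time_s"],s["tcp_pos"],s["grip_width"],s["force"])
go(610,-229,60,185.2)
c=viewer.camera("side");f=c["frame"]
u,v=proj(c,[610,-229,50])[0].astype(int)
print(u,v)
a=cv2.resize(f[v-45:v+45,u-55:u+55],None,fx=6.5,fy=6.5,interpolation=cv2.INTER_CUBIC)
ct=viewer.camera("top")
for cn in blobs(f,(18,170,80),(30,255,255),15): print(cn[:,0].mean(0).round(),*rect(c,cn,s["tcp_pos"][2]+3.2))
# expected block corners from TCP (bottom = tcp-9.3)
R=s["orientation"]
for dz in(9.3,-15.7):
  P=[s["tcp_pos"]+R@[i*28,j*11.5,dz] for i,j in((1,1),(1,-1),(-1,-1),(-1,1))]
  q=((proj(c,P)-[u-55,v-45])*6.5).astype(np.int32);cv2.polylines(a,[q],1,(255,0,0) if dz>0 else (0,0,255),1)
cv2.imwrite("pics/k1.png",a[:,:,::-1])
E
```

```text
19.575 [ 608.39121959 -227.97924962   61.57400812] 0.25621100978007316 [-0.18183128 -0.62528736 -1.24073857]
dp [-1.5 -1.2  1.6] rot [ 0.001 -0.003  0.001]
320 124
[237. 259.] [611.7 208. ] [50.5 15. ] -7.9
[256. 235.] [604.9 136.8] [50.7 23.8] -5.0
[328. 124.] [ 591.8 -229.2] [34.4 14.8] -84.1
[332. 115.] [ 590.  -258.2] [27.5 18.5] -65.8
```

View pics/k1.png

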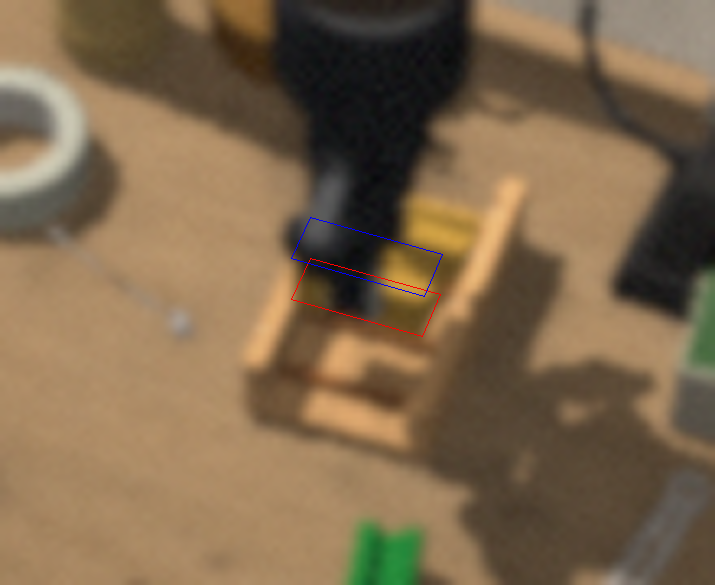

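The picture shows the block in hand matching its computed outline, above the seat between the cheeks. To refine the seat position I'll rectify both starting pictures onto the cheek-top plane.

```bash
python3 - <<'E'
from h import *
out=[]
c0=np.array([610,-229.]);a=np.radians(5.2);X=np.array([np.cos(a),np.sin(a)]);Y=np.array([-X[1],X[0]])
yy,xx=np.mgrid[-35:35:.25,-55:55:.25]
for n in("top","side"):
  c=viewer.camera(n);f=cv2.imread(f"pics/{n}0.png")
  for z in (36,15):
    P=np.c_[(c0+xx.reshape(-1,1)*X+yy.reshape(-1,1)*Y),np.full(xx.size,z)]
    q=proj(c,P).astype(np.float32).reshape(*xx.shape,2)
    w=cv2.remap(f,q[...,0],q[...,1],cv2.INTER_CUBIC)
    L=[30.5,40.5,-30.5,-40.5] if z==36 else []
    for l in L: cv2.line(w,(int((l+55)*4),0),(int((l+55)*4),60),(255,0,0),1)
    if z==15:
      for l in (13.5,18.5,-13.5,-18.5): cv2.line(w,(100,int((l+35)*4)),(170,int((l+35)*4)),(255,0,0),1)
    out.append(cv2.resize(w,None,fx=.9,fy=.9))
cv2.imwrite("pics/rect.png",np.vstack([np.hstack(out[:2]),np.hstack(out[2:])]))
E
```

```text
(no output)
```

View pics/rect.png

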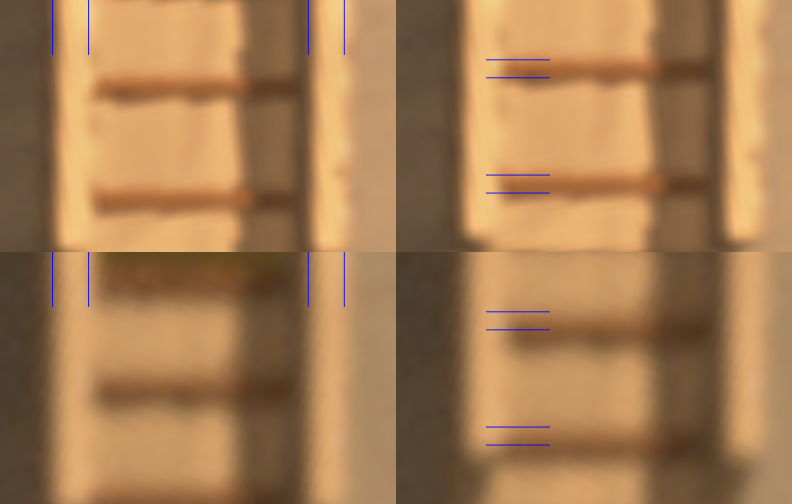

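Cheeks sit about 0.8 mm farther out in x and ribs about 1.2 mm toward +y than assumed, so the seat is at about (610.7, −227.9).

>>> {"fn": "play_rows", "kwargs": {"series": [{"gripper": 0.8,"dp": [-2.7,0,6],"delta_rot": [0,-0.003,0]},{"gripper": 0.8,"dp": [-2.7,0,12],"delta_rot": [0,-0.003,0]},{"gripper": 0.8,"dp": [-2.7,0,15],"delta_rot": [0,-0.003,0]},{"gripper": 0.8,"dp": [-2.7,0,18],"delta_rot": [0,-0.003,0]},{"gripper": 0.8,"dp": [-2.7,0,20],"delta_rot": [0,-0.003,0]},{"gripper": 0.8,"dp": [-2.7,0,20],"delta_rot": [0,-0.003,0]}]}}

```text
time_s: 20.52
tcp_pos: [611.5, -228.5, 42.0]
orientation: [[-0.996, -0.091, 0.001], [-0.091, 0.996, 0.001], [-0.001, 0.0, -1.0]]
force: [0.3, 0.4, -2.1]
grip_width: 0.261
gripper_force: 40.0
```

>>> {"fn": "play_rows", "kwargs": {"series": [{"gripper": 0.8,"dp": [0,0.5,5],"delta_rot": [0,0,0]},{"gripper": 0.8,"dp": [0,0.5,10],"delta_rot": [0,0,0]},{"gripper": 0.8,"dp": [0,0.5,14],"delta_rot": [0,0,0]},{"gripper": 0.8,"dp": [0,0.5,16],"delta_rot": [0,0,0]},{"gripper": 0.8,"dp": [0,0.5,18],"delta_rot": [0,0,0]},{"gripper": 0.8,"dp": [0,0.5,18],"delta_rot": [0,0,0]}]}}

```text
time_s: 21.28
tcp_pos: [611.5, -228.0, 24.1]
orientation: [[-0.996, -0.091, 0.001], [-0.091, 0.996, 0.001], [-0.001, 0.0, -1.0]]
force: [-0.8, -0.5, -1.2]
grip_width: 0.258
gripper_force: 40.0
```

>>> {"fn": "play_rows", "kwargs": {"series": [{"gripper": 0.8,"dp": [0,0,1.5],"delta_rot": [0,0,0]},{"gripper": 0.8,"dp": [0,0,3],"delta_rot": [0,0,0]},{"gripper": 0.8,"dp": [0,0,4.5],"delta_rot": [0,0,0]},{"gripper": 0.8,"dp": [0,0,5.5],"delta_rot": [0,0,0]},{"gripper": 0.8,"dp": [0,0,5.5],"delta_rot": [0,0,0]}]}}

```text
time_s: 21.9
tcp_pos: [611.5, -228.0, 19.4]
orientation: [[-0.996, -0.091, 0.001], [-0.091, 0.996, 0.0], [-0.001, 0.0, -1.0]]
force: [-3.0, 0.2, 5.2]
grip_width: 0.257
gripper_force: 40.7
```

The underside is on the seat floor at about 10 mm. Releasing.

>>> {"fn": "play_rows", "kwargs": {"series": [{"gripper": 0.3,"dp": [0,0,0],"delta_rot": [0,0,0]},{"gripper": 0.15,"dp": [0,0,0],"delta_rot": [0,0,0]},{"gripper": 0.15,"dp": [0,0,0],"delta_rot": [0,0,0]},{"gripper": 0.15,"dp": [0,0,-10],"delta_rot": [0,0,0]},{"gripper": 0.15,"dp": [0,0,-40],"delta_rot": [0,0,0]},{"gripper": 0.15,"dp": [0,0,-100],"delta_rot": [0,0,0]},{"gripper": 0.15,"dp": [60,20,-150],"delta_rot": [0,0,0]},{"gripper": 0.15,"dp": [120,60,-170],"delta_rot": [0,0,0]},{"gripper": 0.15,"dp": [180,120,-170],"delta_rot": [0,0,0]},{"gripper": 0.15,"dp": [200,170,-170],"delta_rot": [0,0,0]},{"gripper": 0.15,"dp": [200,170,-170],"delta_rot": [0,0,0]}]}}

```text
time_s: 23.28
tcp_pos: [395.0, -75.8, 189.8]
orientation: [[-0.996, -0.091, 0.003], [-0.091, 0.996, 0.0], [-0.003, -0.0, -1.0]]
force: [1.7, 0.1, 1.0]
grip_width: 0.424
gripper_force: 0.0
```

```bash
python3 - <<'E'
from h import *
t=viewer.camera("top")["frame"];s=viewer.camera("side")["frame"]
a=cv2.resize(t[115:255,200:460],(780,420),interpolation=cv2.INTER_CUBIC)[:, :]
b=cv2.resize(s[90:270,220:400],(420,420),interpolation=cv2.INTER_CUBIC)
cv2.imwrite("pics/fin.png",np.hstack([cv2.resize(t[115:205,360:460],(380,342),interpolation=cv2.INTER_CUBIC),cv2.resize(s[90:270,220:420],(380,342),interpolation=cv2.INTER_CUBIC)])[:,:,::-1])
print(r.sense()["time_s"])
E
```

```text
23.375
```

View pics/fin.png

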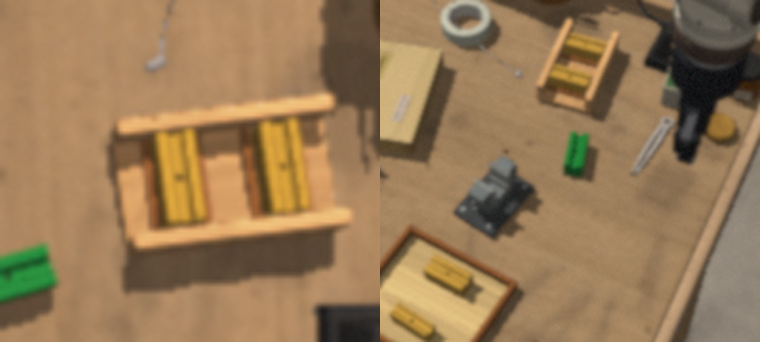

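The left (top-view) panel shows the block between the ribs at (178,175), level with its fixed neighbour at (283,165). The side panel shows both rejects in the tray and the bystanders unmoved.

```bash
python3 -c "
from station import order
print(order.sign_off())"
```

```text
the job is handed in; nothing more can be done
None
```

The job is done and handed in at about 23 s: the right-hand block would not enter the go jaws and is in the reject tray, and the left-hand block stopped on the no-go step and is down in the empty rack seat.

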